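# Clamp a reagent bottle on the shaker with the ratchet jaw

### The arm

A 6-joint arm with a two-finger parallel gripper is mounted at the origin on a cart in front of the work surface, level with it; the furniture and walls round the work are solid. World frame = base frame: x ahead of the robot, y to its left, z up, the work surface at z = 0. Lengths are in mm, angles in rad, forces in N, time in s.
With the tool pointing down it reaches from about 350 to 775 mm from the base axis. Payload 7.3 kg.
Tool frame: the origin (TCP) lies at the very end of the fingers, on their centre line; the grasp point (between the pads) lies 19 mm behind it; z points along the fingers, y is the line along which they close (so a half turn about z gives the same grasp; the last joint's range is limited). The gripper opens to 92 mm and grips with 3 to 60 N. Pads are 19 mm wide; open, the fingers measure 130 mm over their backs; the gripper's body (75 mm by 190 mm) begins 47 mm behind the grasp point.
Start: joints at [1.093, 0.342, 1.524, -0, 1.275, -0.146], TCP at [171.002, 496.39, 226.741] pointing down, gripper open.
Joint ranges: [-2.53, 2.53], [-0.77, 2.02], [0.04, 2.7], [-1, 4.14], [0.28, 2.66], [-3.11, 3.11]. Speed limits (rad/s): [2.57, 2.57, 3.14, 3.14, 3.14, 3.14].

### API

Orientations are given as [roll, pitch, yaw] about the fixed x, y, z axes, in that order (R = Rz(yaw) Ry(pitch) Rx(roll)).
In Python, from plant import bot gives the robot as it stands.
- The arm moves only by the tool send_rows, never from a script. Its argument "rows" is a list of rows, each an object of numbers: "x", "y", "z": the shift along the tool's x, y, z in units of 0.2 m (1.0 is 0.2 m); "ax", "ay", "az": the turn, a rotation vector about the tool's x, y, z in units of 60 degrees (1.0 is 60 degrees); "jaw": the opening, from -1 (shut) to 1 (fully open), so that 0 is half open. In form: [{"x": .., "y": .., "z": .., "ax": .., "ay": .., "az": .., "jaw": ..}, ...]. A call has exactly 10 rows; each row is the pose to reach, as a shift and turn from the pose commanded when the call began, along the tool's axes at that moment; what a row does not reach only later rows make up. A row lasts 1/8 s, in which the tool goes at most 62.5 mm and 10.7 degrees, less where a joint would pass 70% of its speed; a pose out of reach is approached as far as the arm can. A call with a number of a shift or a turn outside -1 to 1 is refused whole. A call with a gripper value outside its range is refused whole. The fingers move at their own pace and stop on an object; the grip force is fixed at half the most. Time passes only in rows, so rows that repeat a pose let the fingers close, or fill a call up. It gives the time, the measured TCP pose, the force, the opening and the grip force at its end, in the units of the state.
- bot.get_obs(): the state, without advancing time (a new reading comes with each control period).
- bot.capture(name): name is "scene" or "top" or "wrist"; returns (picture, depth): 420x560x3 uint8, red, green, blue; 420x560 float32, mm along the optical axis (not along the pixel's ray), 0 where there is no reading.
- bot.camera_model(name): a dict with "vertical_fov" (degrees; the focal length in pixels is half the picture's height over the tangent of half this angle, whatever the lens; pixels are square), "cx", "cy" (the principal point, pixels), "R" (3x3) and "t" (3): a world point X has camera coordinates R X + t; the wrist camera has in their place "T_tool_cam" (4x4, takes a point from camera to tool coordinates, whose origin is the TCP and whose axes are the flange's). Camera axes: x right, y down, z forward; pixel columns grow to the right and rows downward; lengths in mm; the calibration is good to about 2 mm. A picture is of the moment at which its call begins: read the wrist's pose just before it. camera_model takes no time and is no camera call.
- bot.close_job(): hands the job in; it is judged then, once.
The state is a dict: "time": time; "joint_positions": joint angles; "dq": joint speeds; "tau": joint torques, N m; "tool_pos": TCP position; "tcp_rot": TCP orientation; "contact_force": force on the tool from outside, world axes, zero at the start; "moment": the same for the moment, N m; "grip_width": finger opening in mm; "finger_force": force on a finger pad.
Only numpy, scipy, OpenCV 4.12 (cv2) and the standard library are available. Lean on these libraries where they do the work, as an engineer would, in place of code of your own. Each camera call takes 0.05 s, during which the arm holds its last target. There are 200 camera calls.

### The job

The shaker's ratchet jaw is still closed to the width of a thinner vial. Press the red release down and, keeping it pressed, push the sliding jaw all the way back to its stop; then gently push the amber bottle with the white cap, standing, across the platform to between the jaws, and push the sliding jaw up again until its sprung pad is firmly pressed in and the bottle is gripped in the fixed jaw. Use only the fingertips: do not pinch, pick up or tip the bottle, leave the things round the shaker alone, and take the hand away at the end.

Things in the scene. Friction and masses are not known exactly. Their poses are not given: they have to be found in the camera images.
- shaker: low white shaker, fixed, 200 x 280 mm aluminium platform, top at z = 62 mm. Origin: centre of its underside; x from front panel to back, y left along the ratchet bar. Bar: at x = +70 mm, 20 wide, teeth to z = 78; end brackets to z = 81 at y = -122 and +128. Blue fixed jaw: x = +12, lips at y = +90; the sliding pad faces it. V faces (120 degrees) 36 mm wide, z = 74 to 106, centre the bottle
- clamp_spot (a point): fixed point of the shaker (x = +12, y = +75, z = 101 mm in its frame) where the bottle's centre (half its height) lies when the bottle stands on the platform fully in the V of the fixed jaw
- jaw (a joint): sliding jaw along its bar, m: 0 = fully back at its stop, growing towards the fixed jaw (+y of the shaker), at most 0.105; gap between the jaws' lips = 110 mm minus this. Its ratchet (6 mm teeth) lets it be pushed forward with some 5 N, clicking; back only while the release is held down, with about 2 N. With the bottle seated in the fixed jaw the pad meets it at 0.080
- jaw_back (a point): on the sliding jaw: centre of the outer face (towards -y of the shaker) of its raised blue back, where to push it towards the fixed jaw; 104 mm above the worktop, over the bar. The raised back is 36 mm wide (x), 47 mm long (y) and reaches 17 mm above and 18 mm below this point
- release (a joint): angle of the red release lever on the sliding jaw, rad: 0 = up with the pawl in the teeth (up to 0.14 at rest while the pawl rides on the slope of a tooth), 0.19 = fully down; above about 0.14 the pawl is clear of the teeth. A spring lifts it; about 3 N on its pad holds it fully down
- release_top (a point): centre of the top of the red release's thumb pad (26 mm in x, 24 mm in y), over the bar, on the side of the raised back that faces the fixed jaw; 94 mm above the worktop when up, 8 mm lower when pressed (3 N). The raised back begins 20 mm from it towards -y of the shaker and stands 27 mm higher: a fingertip pressing the pad moves the jaw back by dragging the pad or pushing on that back
- jaw_pad (a joint): how far the sliding jaw's sprung pad is pressed in, m: 0 = free, 0.012 = fully in; 1 N to start, about 5 N fully in. When the push ends the jaw may settle back by up to one tooth (6 mm), so press the pad in nearly all the way
- bottle_center (a point): centre, half-way up, of the amber bottle with white cap and orange label: 44 mm diameter, 78 mm tall, about 0.09 kg, at the start standing on the platform in front of the gap between the jaws. Pushed lower than about 30 mm above the platform it slides without tipping
- red_bottle: bystander: amber bottle with a red cap, 36 mm in diameter, 62 mm tall, on the worktop to the right of the shaker; origin at the centre of its underside
- cup: bystander: specimen cup with a yellow lid, 66 mm in diameter, 70 mm tall, on the worktop to the left of the shaker; origin at the centre of its underside
- pen: bystander: white marker with a blue cap, 138 mm long, lying on the worktop in front of the shaker; origin at the middle of its underside
There are look-alikes about, which are no part of the job. Leave any blue or purple look-alike of the part that bears bottle_center alone.

How it is judged:
By the outcome, as a careful person would: the job done as asked, in the order asked, and still so for the second after the job is handed in, with the robot touching nothing.
It also fails if it takes over 61 s, if anything falls off the work surface, if the arm or the gripper's body presses on something with over 40 N, if the wrist force passes 120 N, or if a joint passes its speed limit or range.

## Working session

There is one attempt and no reset: what is moved stays moved. The work goes in short steps, Python scripts to look and compute and a tool call to move; the robot and the scene stay as the last step left them, time stands still between calls to the robot, and variables do not carry over. Pictures are saved under pics/ and viewed, at most 10 in all, crops included, and the job is handed in when it is done.

Besides the shell and the picture viewer there is one more tool, called after "Request:" by a JSON object that holds its "fn" and its "kwargs". send_rows: Moves the arm, as the interface text tells. Its arguments: {"type":"object","properties":{"rows":{"type":"array","items":{"type":"object","properties":{"x":{"type":"number","minimum":-1,"maximum":1},"y":{"type":"number","minimum":-1,"maximum":1},"z":{"type":"number","minimum":-1,"maximum":1},"ax":{"type":"number","minimum":-1,"maximum":1},"ay":{"type":"number","minimum":-1,"maximum":1},"az":{"type":"number","minimum":-1,"maximum":1},"jaw":{"type":"number"}}}}},"required":["rows"]}

```bash
ls; mkdir -p pics
python3 - <<'E'
from plant import bot
import cv2,numpy as np
o=bot.get_obs();print({k:np.round(v,3).tolist() for k,v in o.items()})
for n in ("scene","top"):
    p,d=bot.capture(n);cv2.imwrite(f"pics/{n}0.png",p[:,:,::-1]);np.savez(f"{n}0.npz",p=p,d=d)
    print(n,bot.camera_model(n))
print(bot.camera_model("wrist"))
E
```

```text
pics
{'time': 0.0, 'joint_positions': [1.093, 0.343, 1.525, 0.0, 1.275, -0.146], 'dq': [-0.001, -0.0, -0.001, -0.002, -0.002, -0.002], 'tau': [0.001, -43.124, -24.422, 0.072, 0.056, -0.0], 'tool_pos': [170.796, 496.014, 226.057], 'tcp_rot': [-3.14, -0.0, 2.81], 'contact_force': [-0.142, -0.345, 0.373], 'moment': [-0.028, 0.011, -0.037], 'finger_force': 0.0, 'grip_width': 91.607}
scene {'vertical_fov': 46.83718519680966, 'cx': 285.2204623659174, 'cy': 205.28591607647445, 'R': array([[ 0.83453677, -0.55090014, -0.0075773 ],
       [-0.43091433, -0.64408174, -0.63203762],
       [ 0.34330921,  0.5307238 , -0.77490066]]), 't': array([-283.77252555,  388.46388177,  899.50682511])}
top {'vertical_fov': 45.1262914040991, 'cx': 269.5741672003884, 'cy': 204.93649548373463, 'R': array([[-0.00476859, -0.99995243, -0.00850862],
       [-0.9991721 ,  0.0051083 , -0.04036119],
       [ 0.04040274,  0.00830911, -0.99914893]]), 't': array([206.75028654, 482.80112401, 957.1077786 ])}
{'vertical_fov': 71.42502231975945, 'cx': 275.7601075894804, 'cy': 207.23741783779462, 'T_tool_cam': array([[-8.41929019e-04, -9.56662646e-01, -2.91197308e-01,
         7.90407386e+01],
       [ 9.99999146e-01, -5.14397570e-04, -1.20132759e-03,
        -8.33001021e-01],
       [ 9.99474041e-04, -2.91198071e-01,  9.56662263e-01,
        -1.55640264e+02],
       [ 0.00000000e+00,  0.00000000e+00,  0.00000000e+00,
         1.00000000e+00]])}
```

View pics/scene0.png

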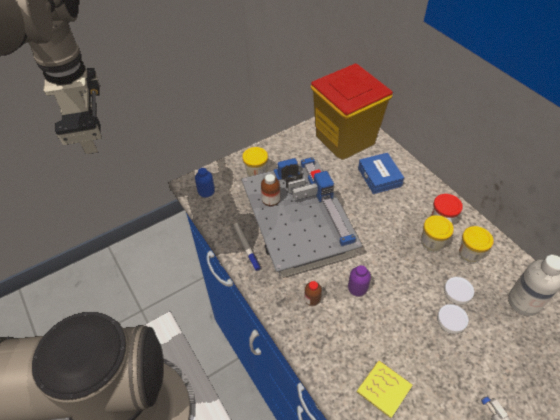

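View pics/top0.png

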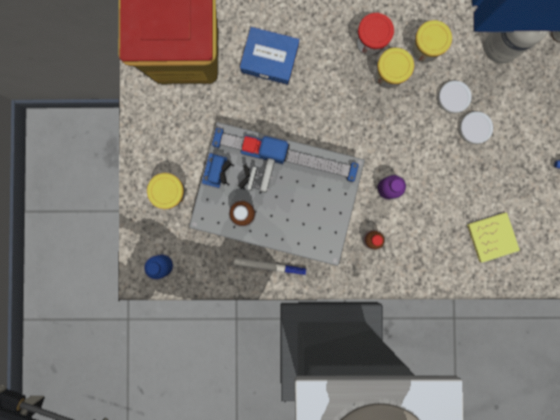

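The views show the shaker yawed a little, with its bar from about (218,137) to (353,171) in the top view. The red release is near (250,145), the jaw back near (273,149), and the white cap near (240,213). Next I measure these.

```bash
cat > h.py <<'E'
import numpy as np,cv2
from plant import bot
from scipy.spatial.transform import Rotation as Ro
def cam(n,obs=None):
    m=bot.camera_model(n);f=210/np.tan(np.radians(m["vertical_fov"]/2))
    if n=="wrist":
        T=np.eye(4);T[:3,:3]=Ro.from_euler("xyz",obs["tcp_rot"]).as_matrix();T[:3,3]=obs["tool_pos"]
        C=T@m["T_tool_cam"];R=C[:3,:3].T;t=-R@C[:3,3]
    else: R,t=m["R"],m["t"]
    return R,t,f,m["cx"],m["cy"]
def ray(c,u,v,z):
    R,t,f,cx,cy=c;o=-R.T@t;d=R.T@np.array([(u-cx)/f,(v-cy)/f,1]);return o+d*(z-o[2])/d[2]
def proj(c,X):
    R,t,f,cx,cy=c;q=R@np.asarray(X,float)+t;return np.array([cx+f*q[0]/q[2],cy+f*q[1]/q[2]])
def blobs(p,lo,hi,amin=15):
    h=cv2.cvtColor(p,cv2.COLOR_RGB2HSV);m=cv2.inRange(h,np.array(lo),np.array(hi))
    n,l,s,c=cv2.connectedComponentsWithStats(m)
    return [(c[i],s[i]) for i in range(1,n) if s[i][4]>=amin]
E
python3 - <<'E'
from h import *
p=np.load("top0.npz")["p"];c=cam("top")
for nm,lo,hi in (("blue",(105,120,50),(120,255,255)),("red",(0,170,110),(6,255,255)),("white",(0,0,190),(179,40,255)),("brown",(3,90,30),(15,255,130)),("yel",(22,150,120),(32,255,255))):
    for q,s in blobs(p,lo,hi):
        if 110<q[0]<420 and 100<q[1]<300: print(nm,q.round(1),s,[ray(c,*q,z).round(0)[:2].tolist() for z in (81,121,140)])
im=cv2.resize(p[105:285,120:410],None,fx=2.7,fy=2.7,interpolation=cv2.INTER_CUBIC);cv2.imwrite("pics/crop1.png",im[:,:,::-1])
E
```

```text
blue [217.3 137.6] [213 130  10  17  80] [[602.0, 297.0], [595.0, 292.0], [591.0, 290.0]]
blue [271.7 149.3] [242 137  46  26 568] [[580.0, 199.0], [574.0, 199.0], [571.0, 199.0]]
blue [213.9 170.1] [203 154  23  33 440] [[544.0, 303.0], [539.0, 298.0], [537.0, 296.0]]
blue [352.2 171.7] [348 163   9  18  76] [[539.0, 57.0], [535.0, 63.0], [533.0, 66.0]]
blue [158.  266.3] [145 255  27  24 482] [[373.0, 402.0], [376.0, 393.0], [378.0, 388.0]]
blue [294.9 269.6] [286 266  19   8 106] [[367.0, 160.0], [370.0, 161.0], [372.0, 162.0]]
red [250.6 144.7] [243 138  17  14 177] [[589.0, 237.0], [582.0, 235.0], [579.0, 234.0]]
red [377. 240.] [372 235  11  11 104] [[418.0, 14.0], [419.0, 22.0], [420.0, 26.0]]
white [196.2 173.9] [195 171   4   7  19] [[537.0, 334.0], [533.0, 328.0], [531.0, 325.0]]
white [240.2 212.6] [235 207  12  12 106] [[468.0, 256.0], [467.0, 253.0], [466.0, 252.0]]
white [394.5 219. ] [392 215   6   8  19] [[455.0, -17.0], [454.0, -8.0], [454.0, -3.0]]
brown [242.6 213.1] [230 201  25  24 256] [[467.0, 252.0], [466.0, 249.0], [465.0, 248.0]]
brown [372.5 239.4] [365 231  19  18 178] [[419.0, 22.0], [420.0, 30.0], [421.0, 34.0]]
yel [180.2 193.3] [175 182   8  22  38] [[503.0, 363.0], [500.0, 355.0], [499.0, 352.0]]
```

View pics/crop1.png

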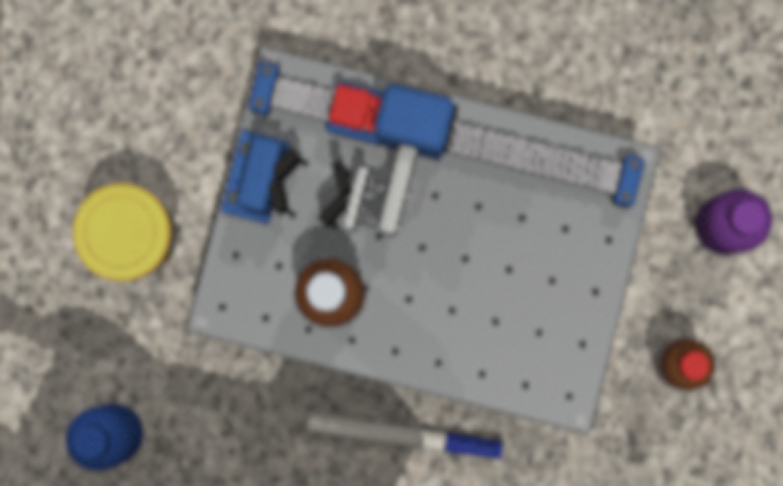

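Shaker fit: origin ≈ (502,192), yaw ≈ −0.257. The cap sits at about (−50,+49) in the shaker frame and the release at y ≈ +65. I'll travel over with the jaw shut, turning so that tool x = shaker +y.

Request:
{"fn": "send_rows", "kwargs": {"rows": [{"x":-0.12,"y":-0.03,"az":0.1,"jaw":-1},{"x":-0.25,"y":-0.06,"az":0.2,"jaw":-1},{"x":-0.4,"y":-0.1,"az":0.3,"jaw":-1},{"x":-0.55,"y":-0.14,"az":0.4,"jaw":-1},{"x":-0.7,"y":-0.18,"az":0.5,"jaw":-1},{"x":-0.85,"y":-0.2,"az":0.6,"jaw":-1},{"x":-1,"y":-0.23,"az":0.7,"jaw":-1},{"x":-1,"y":-0.23,"az":0.7,"jaw":-1},{"x":-1,"y":-0.23,"az":0.7,"jaw":-1},{"x":-1,"y":-0.23,"az":0.7,"jaw":-1}]}}

```text
schema error: expected keys x, y, z, ax, ay, az, jaw
```

```bash
cat >> h.py <<'E'
O=np.array([502.,191.9]);YAW=-0.257
def s2w(x,y): c,s=np.cos(YAW),np.sin(YAW); return O+np.array([c*x-s*y,s*x+c*y])
def w2s(p): c,s=np.cos(YAW),np.sin(YAW); d=np.asarray(p)[:2]-O; return np.array([c*d[0]+s*d[1],-s*d[0]+c*d[1]])
def togo(x,y,z,yaw=1.314):
    o=bot.get_obs();R=Ro.from_euler("xyz",o["tcp_rot"]);g=np.r_[s2w(x,y),z]
    T=Ro.from_euler("xyz",[np.pi,0,yaw])
    print("t",o["time"],"sh",w2s(o["tool_pos"]).round(1),"z",round(o["tool_pos"][2],1),"rot",np.round(o["tcp_rot"],3),"F",np.round(o["contact_force"],1),"| shift",(R.inv().apply(g-o["tool_pos"])/200).round(3),"turn",((R.inv()*T).as_rotvec(degrees=True)/60).round(3))
E
python3 -c "
from h import *
togo(70,40,200)"
```

```text
t 0.1 sh [-397.6  210. ] z 226.1 rot [-3.14 -0.    2.81] F [-0.  -0.3 -0. ] | shift [-2.395 -0.673  0.131] turn [-1.000e-03  1.000e-03  1.428e+00]
```

Request:
{"fn": "send_rows", "kwargs": {"rows": [{"x":-0.12,"y":-0.03,"z":0,"ax":0,"ay":0,"az":0.1,"jaw":-1},{"x":-0.25,"y":-0.07,"z":0,"ax":0,"ay":0,"az":0.2,"jaw":-1},{"x":-0.4,"y":-0.11,"z":0,"ax":0,"ay":0,"az":0.3,"jaw":-1},{"x":-0.55,"y":-0.15,"z":0,"ax":0,"ay":0,"az":0.4,"jaw":-1},{"x":-0.7,"y":-0.2,"z":0,"ax":0,"ay":0,"az":0.5,"jaw":-1},{"x":-0.85,"y":-0.24,"z":0,"ax":0,"ay":0,"az":0.6,"jaw":-1},{"x":-1,"y":-0.28,"z":0,"ax":0,"ay":0,"az":0.7,"jaw":-1},{"x":-1,"y":-0.28,"z":0,"ax":0,"ay":0,"az":0.7,"jaw":-1},{"x":-1,"y":-0.28,"z":0,"ax":0,"ay":0,"az":0.7,"jaw":-1},{"x":-1,"y":-0.28,"z":0,"ax":0,"ay":0,"az":0.7,"jaw":-1}]}}

```text
time: 1.35
tool_pos: [341.0, 378.8, 226.7]
tcp_rot: [-3.141, -0.0, 2.079]
contact_force: [0.7, -0.4, -0.9]
grip_width: 1.0
finger_force: 0.0
```

```bash
python3 -c "
from h import *
togo(70,30,200)"
```

```text
t 1.35 sh [-203.2  139.8] z 226.7 rot [-3.141 -0.     2.079] F [ 0.7 -0.4 -0.9] | shift [-1.342  0.605  0.133] turn [-0.   -0.    0.73]
```

Request:
{"fn": "send_rows", "kwargs": {"rows": [{"x":-0.14,"y":0.06,"z":0,"ax":0,"ay":0,"az":0.1,"jaw":-1},{"x":-0.28,"y":0.12,"z":0,"ax":0,"ay":0,"az":0.2,"jaw":-1},{"x":-0.42,"y":0.19,"z":0,"ax":0,"ay":0,"az":0.3,"jaw":-1},{"x":-0.56,"y":0.25,"z":0,"ax":0,"ay":0,"az":0.4,"jaw":-1},{"x":-0.7,"y":0.31,"z":0,"ax":0,"ay":0,"az":0.5,"jaw":-1},{"x":-0.85,"y":0.38,"z":0,"ax":0,"ay":0,"az":0.6,"jaw":-1},{"x":-1,"y":0.45,"z":0,"ax":0,"ay":0,"az":0.73,"jaw":-1},{"x":-1,"y":0.45,"z":0,"ax":0,"ay":0,"az":0.73,"jaw":-1},{"x":-1,"y":0.45,"z":0,"ax":0,"ay":0,"az":0.73,"jaw":-1},{"x":-1,"y":0.45,"z":0,"ax":0,"ay":0,"az":0.73,"jaw":-1}]}}

```text
time: 2.6
tool_pos: [516.6, 247.9, 226.8]
tcp_rot: [-3.141, -0.0, 1.315]
contact_force: [-0.6, -0.4, -0.1]
grip_width: 0.6
finger_force: 0.0
```

Run:
```python
from h import *
togo(70,58,130)
o=bot.get_obs();p,d=bot.capture("wrist");c=cam("wrist",o);np.savez("w0.npz",p=p,d=d)
for nm,lo,hi,z in (("blue",(105,120,50),(120,255,255),121),("red",(0,170,90),(6,255,255),94),("white",(0,0,180),(179,40,255),140),("blue81",(105,120,50),(120,255,255),81)):
    for q,s in blobs(p,lo,hi,120): print(nm,q.round(1),s,w2s(ray(c,*q,z)).round(1))
for X in ((70,128,81),(70,-122,81)): q=proj(c,[*s2w(*X[:2]),X[2]]);print(q);cv2.circle(p,tuple(int(v) for v in q),4,(0,255,0),1)
cv2.imwrite("pics/w0.png",p[:,:,::-1])
```

```text
t 2.6 sh [-0.1 57.9] z 226.8 rot [-3.141 -0.     1.315] F [-0.6 -0.4 -0.1] | shift [0.    0.351 0.484] turn [-0.    -0.     0.001]
blue [106.6  75.1] [  74   52   66   46 2246] [-139.6  169.7]
blue [288.1 136.4] [ 262  118   54   37 1658] [ 10.3 120.7]
blue [345.  125.8] [330 120  32  13 229] [ 59.3 129.5]
blue [486.6 164.5] [ 448  127   83   77 4013] [188.4  96.2]
blue [346.2 234.4] [ 325  211   40   45 1440] [67.5 28.7]
red [547.1  37.1] [ 537    0   23   88 1680] [237.4 203.8]
red [344.4 190.3] [334 177  22  30 557] [69.2 65.8]
white [131.6  42.5] [  50    0  149  132 7191] [-107.2  189.4]
white [326.1  40.4] [ 187    0  231  104 9721] [ 36.8 190.8]
white [477.9 210. ] [  366    95   194   186 12696] [175.5  59.4]
white [489.6 166.3] [477 142  27  51 831] [177.5  97.6]
white [410.8 175.2] [399 166  22  20 156] [113.   90.1]
white [162.3 234.9] [ 134  195   51   84 1679] [-101.9   36. ]
white [397.6 326. ] [387 309  29  34 407] [120.4 -61.1]
white [419.8 334.7] [400 323  33  20 258] [143.9 -71.5]
white [411.9 406.6] [391 403  46   8 303] [ 148.9 -166.7]
blue81 [106.6  75.1] [  74   52   66   46 2246] [-160.9  174.9]
blue81 [288.1 136.4] [ 262  118   54   37 1658] [ 11.9 118.3]
blue81 [345.  125.8] [330 120  32  13 229] [ 68.4 128.5]
blue81 [486.6 164.5] [ 448  127   83   77 4013] [217.3  90.1]
blue81 [346.2 234.4] [ 325  211   40   45 1440] [77.8 12.3]
[346.55991275 126.38646111]
[332.32638296 334.67642617]
```

View pics/w0.png

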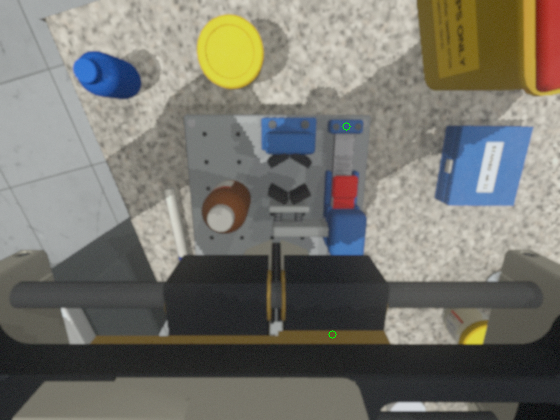

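The wrist view confirms the frame: the bracket at (345,126) is within 2 mm of where I projected it. The release at (344,190) gives shaker (69,66), and its raised back begins at about y=46. I'll go above the pad at y≈61 and descend.

Request:
{"fn": "send_rows", "kwargs": {"rows": [{"x":0.005,"y":0.1,"z":0,"ax":0,"ay":0,"az":0,"jaw":-1},{"x":0.01,"y":0.2,"z":0,"ax":0,"ay":0,"az":0,"jaw":-1},{"x":0.015,"y":0.3,"z":0.05,"ax":0,"ay":0,"az":0,"jaw":-1},{"x":0.015,"y":0.35,"z":0.15,"ax":0,"ay":0,"az":0,"jaw":-1},{"x":0.015,"y":0.35,"z":0.3,"ax":0,"ay":0,"az":0,"jaw":-1},{"x":0.015,"y":0.35,"z":0.42,"ax":0,"ay":0,"az":0,"jaw":-1},{"x":0.015,"y":0.35,"z":0.52,"ax":0,"ay":0,"az":0,"jaw":-1},{"x":0.015,"y":0.35,"z":0.59,"ax":0,"ay":0,"az":0,"jaw":-1},{"x":0.015,"y":0.35,"z":0.63,"ax":0,"ay":0,"az":0,"jaw":-1},{"x":0.015,"y":0.35,"z":0.63,"ax":0,"ay":0,"az":0,"jaw":-1}]}}

```text
time: 3.9
tool_pos: [585.7, 232.0, 100.3]
tcp_rot: [-3.141, 0.0, 1.313]
contact_force: [0.1, 0.2, 0.8]
grip_width: 0.5
finger_force: 0.0
```

Run:
```python
from h import *
togo(70,58,86)
o=bot.get_obs();p,d=bot.capture("wrist");c=cam("wrist",o)
for nm,lo,hi,z in (("blue",(105,120,50),(120,255,255),121),("red",(0,170,90),(6,255,255),94)):
    for q,s in blobs(p,lo,hi,120): print(nm,q.round(1),s,w2s(ray(c,*q,z)).round(1))
cv2.imwrite("pics/w1.png",p[:,:,::-1])
```

```text
t 3.9 sh [70.7 60.1] z 100.3 rot [-3.141  0.     1.313] F [0.1 0.2 0.8] | shift [-0.01  -0.003  0.072] turn [-0.001  0.    -0.001]
blue [178.8 154.6] [ 122  121  110   66 5842] [ 26.2 122.2]
blue [275.  134.8] [249 124  55  23 874] [ 70.2 131. ]
blue [503.6 189.6] [ 441  132  119  118 9539] [178.6 105.5]
blue [253.5 220.1] [251 206   8  39 136] [59.6 90.4]
blue [299.  221.7] [295 207   7  38 133] [81.9 89.5]
red [276.  229.9] [257 219  39  24 797] [70.6 74.7]
```

View pics/w1.png

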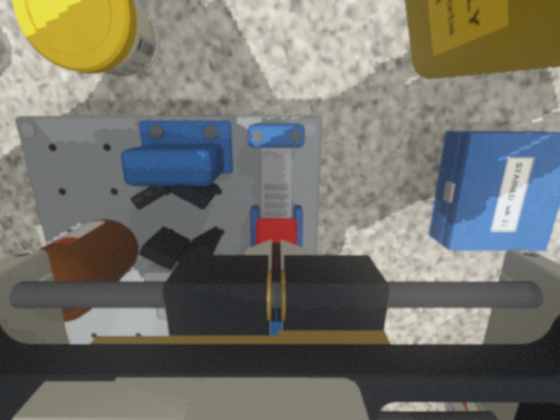

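The tip is over the red pad: pad centre at column 276, tip at 277, with about 12 mm of red in front. I'll press slowly.

Request:
{"fn": "send_rows", "kwargs": {"rows": [{"x":0,"y":0,"z":0.01,"ax":0,"ay":0,"az":0,"jaw":-1},{"x":0,"y":0,"z":0.02,"ax":0,"ay":0,"az":0,"jaw":-1},{"x":0,"y":0,"z":0.03,"ax":0,"ay":0,"az":0,"jaw":-1},{"x":0,"y":0,"z":0.035,"ax":0,"ay":0,"az":0,"jaw":-1},{"x":0,"y":0,"z":0.04,"ax":0,"ay":0,"az":0,"jaw":-1},{"x":0,"y":0,"z":0.045,"ax":0,"ay":0,"az":0,"jaw":-1},{"x":0,"y":0,"z":0.05,"ax":0,"ay":0,"az":0,"jaw":-1},{"x":0,"y":0,"z":0.055,"ax":0,"ay":0,"az":0,"jaw":-1},{"x":0,"y":0,"z":0.06,"ax":0,"ay":0,"az":0,"jaw":-1},{"x":0,"y":0,"z":0.06,"ax":0,"ay":0,"az":0,"jaw":-1}]}}

```text
time: 5.2
tool_pos: [586.0, 232.0, 88.7]
tcp_rot: [3.142, -0.0, 1.312]
contact_force: [-0.8, 2.1, 4.2]
grip_width: 0.3
finger_force: 1.6
```

Request:
{"fn": "send_rows", "kwargs": {"rows": [{"x":0,"y":0,"z":0.004,"ax":0,"ay":0,"az":0,"jaw":-1},{"x":0,"y":0,"z":0.008,"ax":0,"ay":0,"az":0,"jaw":-1},{"x":0,"y":0,"z":0.01,"ax":0,"ay":0,"az":0,"jaw":-1},{"x":0,"y":0,"z":0.01,"ax":0,"ay":0,"az":0,"jaw":-1},{"x":-0.01,"y":0,"z":0.01,"ax":0,"ay":0,"az":0,"jaw":-1},{"x":-0.02,"y":0,"z":0.01,"ax":0,"ay":0,"az":0,"jaw":-1},{"x":-0.03,"y":0,"z":0.01,"ax":0,"ay":0,"az":0,"jaw":-1},{"x":-0.04,"y":0,"z":0.01,"ax":0,"ay":0,"az":0,"jaw":-1},{"x":-0.05,"y":0,"z":0.01,"ax":0,"ay":0,"az":0,"jaw":-1},{"x":-0.05,"y":0,"z":0.01,"ax":0,"ay":0,"az":0,"jaw":-1}]}}

```text
time: 6.45
tool_pos: [583.7, 222.4, 87.9]
tcp_rot: [3.141, -0.001, 1.312]
contact_force: [-2.2, 1.8, 9.3]
grip_width: 0.2
finger_force: 4.7
```

```bash
cat > look.py <<'E'
from h import *
import sys
togo(70,-30,86)
p,d=bot.capture("top");c=cam("top")
for nm,lo,hi,z in (("blue",(105,120,50),(120,255,255),115),("red",(0,170,90),(6,255,255),90),("white",(0,0,180),(179,40,255),140)):
    for q,s in blobs(p,lo,hi,20):
        w=w2s(ray(c,*q,z))
        if abs(w[0])<110 and abs(w[1])<145: print(nm,q.round(1),s,w.round(1))
if len(sys.argv)>1: cv2.imwrite(f"pics/{sys.argv[1]}.png",cv2.resize(p[90:290,110:410],None,fx=2.6,fy=2.6)[:,:,::-1])
E
python3 look.py
```

```text
t 6.45 sh [71.2 50.3] z 87.9 rot [ 3.141e+00 -1.000e-03  1.312e+00] F [-2.2  1.8  9.3] | shift [-0.401 -0.005  0.009] turn [ 0.001 -0.001 -0.002]
blue [285.7 152. ] [278 141  17  23 283] [70.3  1.5]
blue [352.1 171.6] [348 163   9  18  75] [  65.8 -117. ]
blue [207.1 175.8] [203 164   8  21  74] [ -2.8 121.6]
white [362.1 149.8] [356 145  16  12  78] [ 101.7 -121.1]
white [366.  174.8] [363 171   8   8  32] [  62.9 -137.5]
white [364.3 184.6] [360 183  11   5  32] [  46.3 -138.6]
white [355.4 212.9] [352 206   9  16  70] [  -3.  -135.9]
```

Request:
{"fn": "send_rows", "kwargs": {"rows": [{"x":-0.03,"y":0,"z":0,"ax":0,"ay":0,"az":0,"jaw":-1},{"x":-0.06,"y":0,"z":0,"ax":0,"ay":0,"az":0,"jaw":-1},{"x":-0.09,"y":0,"z":0,"ax":0,"ay":0,"az":0,"jaw":-1},{"x":-0.12,"y":0,"z":0,"ax":0,"ay":0,"az":0,"jaw":-1},{"x":-0.15,"y":0,"z":0,"ax":0,"ay":0,"az":0,"jaw":-1},{"x":-0.18,"y":0,"z":0,"ax":0,"ay":0,"az":0,"jaw":-1},{"x":-0.21,"y":0,"z":0,"ax":0,"ay":0,"az":0,"jaw":-1},{"x":-0.24,"y":0,"z":0,"ax":0,"ay":0,"az":0,"jaw":-1},{"x":-0.27,"y":0,"z":0,"ax":0,"ay":0,"az":0,"jaw":-1},{"x":-0.3,"y":0,"z":0,"ax":0,"ay":0,"az":0,"jaw":-1}]}}

```text
time: 7.75
tool_pos: [568.4, 164.4, 87.8]
tcp_rot: [3.14, -0.001, 1.312]
contact_force: [-1.9, 2.8, 9.2]
grip_width: 0.8
finger_force: 4.8
```

```bash
python3 look.py top2
```

```text
t 7.75 sh [71.2 -9.7] z 87.8 rot [ 3.140e+00 -1.000e-03  1.312e+00] F [-1.9  2.8  9.2] | shift [-0.102 -0.006  0.009] turn [ 0.001 -0.001 -0.002]
blue [217.3 137.6] [213 130  10  17  80] [ 65.1 121.4]
blue [322.  161.4] [315 152  14  21 164] [ 70.  -62.8]
blue [214.  170.3] [203 154  23  33 426] [  9.1 112.7]
blue [351.8 172.8] [348 164   8  17  67] [  63.7 -117. ]
white [229.3 113.3] [220 111  18   6  67] [106.1 108.5]
white [185.6 212.1] [182 210   7   6  27] [-71.8 137.1]
```

View pics/top2.png

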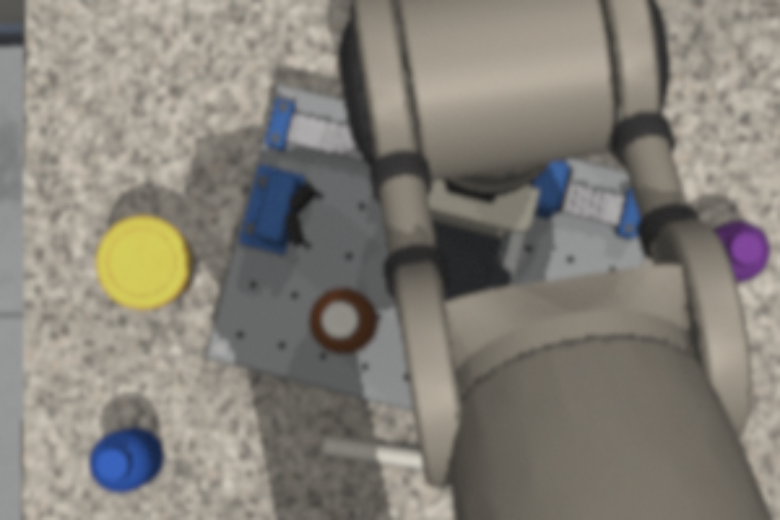

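The jaw is sliding back with the hand (blue back at about (552,187)). I'll continue slowly towards the stop.

Request:
{"fn": "send_rows", "kwargs": {"rows": [{"x":-0.015,"y":0,"z":0,"ax":0,"ay":0,"az":0,"jaw":-1},{"x":-0.03,"y":0,"z":0,"ax":0,"ay":0,"az":0,"jaw":-1},{"x":-0.045,"y":0,"z":0,"ax":0,"ay":0,"az":0,"jaw":-1},{"x":-0.06,"y":0,"z":0,"ax":0,"ay":0,"az":0,"jaw":-1},{"x":-0.07,"y":0,"z":0,"ax":0,"ay":0,"az":0,"jaw":-1},{"x":-0.08,"y":0,"z":0,"ax":0,"ay":0,"az":0,"jaw":-1},{"x":-0.09,"y":0,"z":0,"ax":0,"ay":0,"az":0,"jaw":-1},{"x":-0.1,"y":0,"z":0,"ax":0,"ay":0,"az":0,"jaw":-1},{"x":-0.11,"y":0,"z":0,"ax":0,"ay":0,"az":0,"jaw":-1},{"x":-0.11,"y":0,"z":0,"ax":0,"ay":0,"az":0,"jaw":-1}]}}

```text
time: 9.05
tool_pos: [563.6, 144.8, 88.0]
tcp_rot: [3.139, -0.004, 1.312]
contact_force: [1.2, 9.5, 8.4]
grip_width: 0.5
finger_force: 6.3
```

```bash
python3 look.py
```

```text
t 9.05 sh [ 71.6 -29.9] z 88.0 rot [ 3.139 -0.004  1.312] F [1.2 9.5 8.4] | shift [-0.001 -0.008  0.01 ] turn [ 0.003 -0.004 -0.002]
blue [217.3 137.8] [213 130  10  17  82] [ 64.8 121.3]
blue [214.  170.3] [203 154  23  33 427] [  9.1 112.6]
blue [334.  164.8] [330 158   9  16  80] [ 69.5 -84.2]
blue [352.2 171.8] [348 163   9  18  78] [  65.5 -117.2]
white [229.4 112.3] [220 105  20  12 102] [107.8 108.8]
white [365.7 179.4] [360 171  12  18 107] [  55.3 -138.7]
white [190.3 193.7] [189 190   4   8  21] [-40.2 137.3]
white [364.3 193.6] [361 192   7   4  23] [  31.8 -142.2]
white [185.5 212. ] [182 210   7   6  30] [-71.7 137.3]
white [297.5 245. ] [294 242   7   7  28] [-78.2 -56.1]
```

Request:
{"fn": "send_rows", "kwargs": {"rows": [{"x":-0.003,"y":0,"z":0,"ax":0,"ay":0,"az":0,"jaw":-1},{"x":-0.006,"y":0,"z":0,"ax":0,"ay":0,"az":0,"jaw":-1},{"x":-0.01,"y":0,"z":0,"ax":0,"ay":0,"az":0,"jaw":-1},{"x":-0.012,"y":0,"z":0,"ax":0,"ay":0,"az":0,"jaw":-1},{"x":-0.014,"y":0,"z":0,"ax":0,"ay":0,"az":0,"jaw":-1},{"x":-0.016,"y":0,"z":0,"ax":0,"ay":0,"az":0,"jaw":-1},{"x":-0.018,"y":0,"z":0,"ax":0,"ay":0,"az":0,"jaw":-1},{"x":-0.02,"y":0,"z":0,"ax":0,"ay":0,"az":0,"jaw":-1},{"x":-0.02,"y":0,"z":0,"ax":0,"ay":0,"az":0,"jaw":-1},{"x":-0.02,"y":0,"z":0,"ax":0,"ay":0,"az":0,"jaw":-1}]}}

```text
time: 10.35
tool_pos: [563.7, 144.7, 88.1]
tcp_rot: [3.137, -0.01, 1.312]
contact_force: [4.5, 25.2, 4.6]
grip_width: 0.4
finger_force: 14.9
```

The jaw is at its stop: 25 N and no further motion. I'll ease off, lift, and start towards the bottle.

Request:
{"fn": "send_rows", "kwargs": {"rows": [{"x":0.02,"y":0,"z":0,"ax":0,"ay":0,"az":0,"jaw":-1},{"x":0.03,"y":0,"z":-0.03,"ax":0,"ay":0,"az":0,"jaw":-1},{"x":0.03,"y":0,"z":-0.15,"ax":0,"ay":0,"az":0,"jaw":-1},{"x":0.03,"y":0,"z":-0.3,"ax":0,"ay":0,"az":0,"jaw":-1},{"x":0.03,"y":0,"z":-0.45,"ax":0,"ay":0,"az":-0.1,"jaw":-1},{"x":0.1,"y":-0.15,"z":-0.45,"ax":0,"ay":0,"az":-0.27,"jaw":-1},{"x":0.18,"y":-0.32,"z":-0.45,"ax":0,"ay":0,"az":-0.44,"jaw":-1},{"x":0.26,"y":-0.5,"z":-0.45,"ax":0,"ay":0,"az":-0.6,"jaw":-1},{"x":0.34,"y":-0.68,"z":-0.45,"ax":0,"ay":0,"az":-0.75,"jaw":-1},{"x":0.4,"y":-0.83,"z":-0.45,"ax":0,"ay":0,"az":-0.85,"jaw":-1}]}}

```text
time: 11.6
tool_pos: [419.9, 259.0, 176.3]
tcp_rot: [-3.14, 0.0, 2.206]
contact_force: [-0.8, -0.2, -0.3]
grip_width: 0.5
finger_force: 0.0
```

```bash
sed -i 's/togo(70,-30,86)/togo(*map(float,sys.argv[1:5]))/;s/argv)>1/argv)>5/;s/argv\[1\]/argv[5]/' look.py; python3 look.py -95 49 150 2.885
```

```text
t 11.6 sh [-96.5  44. ] z 176.3 rot [-3.14   0.     2.206] F [-0.8 -0.2 -0.3] | shift [0.01  0.024 0.132] turn [-0.002 -0.001 -0.648]
blue [217.6 137.4] [214 130   9  17  69] [ 65.6 121.1]
blue [322.4 162.1] [290 150  49  25 571] [ 69.  -63.7]
blue [214.9 166.2] [205 154  21  27 305] [ 16.4 112.9]
blue [352.2 171.8] [348 163   9  18  78] [  65.5 -117.2]
red [300.7 157.4] [293 151  17  14 182] [ 71.2 -26.2]
white [362.7 149.8] [356 145  18  13 102] [ 101.9 -122.1]
white [195.5 175.6] [190 170  10  12  74] [ -9.  136.7]
white [365.9 179.4] [360 171  12  17  83] [  55.4 -139.2]
white [316.8 189.5] [313 177   9  26  97] [ 18.8 -64.5]
white [301.7 191.2] [299 181   6  20  32] [  9.8 -40.9]
white [355.5 212.6] [351 204  10  18  84] [  -2.4 -135.8]
```

Request:
{"fn": "send_rows", "kwargs": {"rows": [{"x":0,"y":0.01,"z":0,"ax":0,"ay":0,"az":-0.16,"jaw":-0.8},{"x":0,"y":0.02,"z":0,"ax":0,"ay":0,"az":-0.32,"jaw":-0.6},{"x":0,"y":0.02,"z":0,"ax":0,"ay":0,"az":-0.48,"jaw":-0.4},{"x":0.01,"y":0.02,"z":0,"ax":0,"ay":0,"az":-0.6,"jaw":-0.4},{"x":0.01,"y":0.02,"z":0,"ax":0,"ay":0,"az":-0.65,"jaw":-0.4},{"x":0.01,"y":0.02,"z":0,"ax":0,"ay":0,"az":-0.65,"jaw":-0.4},{"x":0.01,"y":0.02,"z":0,"ax":0,"ay":0,"az":-0.65,"jaw":-0.4},{"x":0.01,"y":0.02,"z":0,"ax":0,"ay":0,"az":-0.65,"jaw":-0.4},{"x":0.01,"y":0.02,"z":0,"ax":0,"ay":0,"az":-0.65,"jaw":-0.4},{"x":0.01,"y":0.02,"z":0,"ax":0,"ay":0,"az":-0.65,"jaw":-0.4}]}}

```text
time: 12.9
tool_pos: [423.4, 262.9, 176.7]
tcp_rot: [3.142, 0.0, 2.883]
contact_force: [0.3, -0.8, 0.0]
grip_width: 27.9
finger_force: 0.0
```

Run:
```python
from h import *
togo(-95,49,82,2.885)
o=bot.get_obs();p,d=bot.capture("wrist");c=cam("wrist",o)
for nm,lo,hi,z in (("white",(0,0,170),(179,40,255),140),("brown",(3,90,30),(15,255,130),101)):
    for q,s in blobs(p,lo,hi,200): print(nm,q.round(1),s,w2s(ray(c,*q,z)).round(1))
cv2.imwrite("pics/w2.png",p[:,:,::-1])
```

```text
t 12.9 sh [-94.1  48.7] z 176.7 rot [3.142 0.    2.883] F [ 0.3 -0.8  0. ] | shift [0.005 0.001 0.474] turn [ 0.     0.    -0.002]
white [434.9 129.8] [  325    24   164   257 12683] [-165.9  149.2]
white [110.8 161. ] [    0    88   268   172 11649] [-146.6  -60.6]
white [372.8 233.1] [367 217  13  31 233] [-95.4 116.3]
white [ 64.3 269.9] [ 52 256  29  25 354] [ -66.7 -108.3]
white [459.6 325.1] [ 434  309   55   35 1344] [-17.7 191.6]
brown [ 56.7 246.7] [ 37 231  37  34 709] [ -67.5 -141.7]
brown [276.5 258.9] [ 252  240   49   42 1380] [-55.5  48.2]
```

View pics/w2.png

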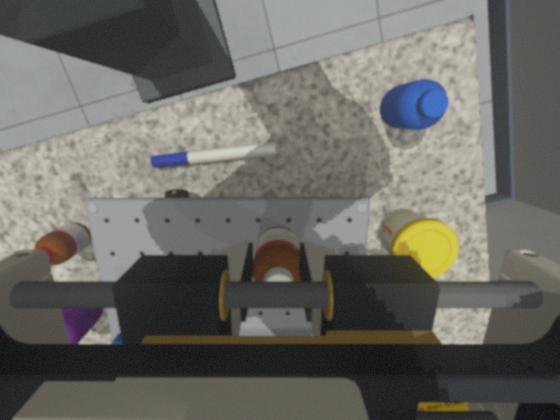

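The bottle (column ~277) lies centred between the slightly opened fingers, which form a cradle with a 28 mm gap, narrower than the bottle. I'll descend in front of it.

Request:
{"fn": "send_rows", "kwargs": {"rows": [{"x":0.005,"y":0,"z":0.06,"ax":0,"ay":0,"az":0,"jaw":-0.4},{"x":0.01,"y":0,"z":0.14,"ax":0,"ay":0,"az":0,"jaw":-0.4},{"x":0.01,"y":0,"z":0.22,"ax":0,"ay":0,"az":0,"jaw":-0.4},{"x":0.01,"y":0,"z":0.3,"ax":0,"ay":0,"az":0,"jaw":-0.4},{"x":0.01,"y":0,"z":0.37,"ax":0,"ay":0,"az":0,"jaw":-0.4},{"x":0.01,"y":0,"z":0.43,"ax":0,"ay":0,"az":0,"jaw":-0.4},{"x":0.01,"y":0,"z":0.46,"ax":0,"ay":0,"az":0,"jaw":-0.4},{"x":0.01,"y":0,"z":0.475,"ax":0,"ay":0,"az":0,"jaw":-0.4},{"x":0.01,"y":0,"z":0.475,"ax":0,"ay":0,"az":0,"jaw":-0.4},{"x":0.01,"y":0,"z":0.475,"ax":0,"ay":0,"az":0,"jaw":-0.4}]}}

```text
time: 14.2
tool_pos: [421.7, 263.6, 82.1]
tcp_rot: [3.141, 0.001, 2.883]
contact_force: [0.1, -0.8, -0.5]
grip_width: 27.4
finger_force: 0.0
```

```bash
python3 look.py -15.5 49 82 2.885|head -1
```

```text
t 14.2 sh [-95.8  48.9] z 82.1 rot [3.141e+00 1.000e-03 2.883e+00] F [ 0.1 -0.8 -0.5] | shift [-0.402  0.001  0.001] turn [ 0.001  0.001 -0.002]
```

Request:
{"fn": "send_rows", "kwargs": {"rows": [{"x":-0.03,"y":0,"z":0,"ax":0,"ay":0,"az":0,"jaw":-0.4},{"x":-0.06,"y":0,"z":0,"ax":0,"ay":0,"az":0,"jaw":-0.4},{"x":-0.075,"y":0,"z":0,"ax":0,"ay":0,"az":0,"jaw":-0.4},{"x":-0.09,"y":0,"z":0,"ax":0,"ay":0,"az":0,"jaw":-0.4},{"x":-0.105,"y":0,"z":0,"ax":0,"ay":0,"az":0,"jaw":-0.4},{"x":-0.12,"y":0,"z":0,"ax":0,"ay":0,"az":0,"jaw":-0.4},{"x":-0.14,"y":0,"z":0,"ax":0,"ay":0,"az":0,"jaw":-0.4},{"x":-0.16,"y":0,"z":0,"ax":0,"ay":0,"az":0,"jaw":-0.4},{"x":-0.18,"y":0,"z":0,"ax":0,"ay":0,"az":0,"jaw":-0.4},{"x":-0.2,"y":0,"z":0,"ax":0,"ay":0,"az":0,"jaw":-0.4}]}}

```text
time: 15.5
tool_pos: [460.4, 253.1, 81.7]
tcp_rot: [3.141, 0.0, 2.883]
contact_force: [-1.0, -0.2, 0.8]
grip_width: 27.6
finger_force: 0.4
```

```bash
cat > wl.py <<'E'
from h import *
import sys
togo(*map(float,sys.argv[1:5]))
o=bot.get_obs();p,d=bot.capture("wrist");c=cam("wrist",o)
for nm,lo,hi,z in (("white",(0,0,170),(179,40,255),140),("brown",(3,90,30),(15,255,130),101)):
    for q,s in blobs(p,lo,hi,60):
        w=w2s(ray(c,*q,z))
        if abs(w[0])<110 and abs(w[1])<145: print(nm,q.round(1),s,w.round(1))
if len(sys.argv)>5: cv2.imwrite(f"pics/{sys.argv[5]}.png",p[:,:,::-1])
E
python3 wl.py -14.5 49 82 2.885 w3
```

```text
t 15.5 sh [-55.8  48.7] z 81.7 rot [3.141 0.    2.883] F [-1.  -0.2  0.8] | shift [-0.206  0.002 -0.001] turn [ 0.     0.    -0.002]
white [460.3 324.3] [ 434  309   55   35 1482] [-56.6 120.8]
white [430.9 405.5] [419 403  25   7 137] [-14.1 115.6]
brown [438.5 227.4] [429 220  20  16  96] [-82.7 128.7]
brown [275.8 321.8] [ 240  308   73   28 1769] [-27.   47.6]
```

View pics/w3.png

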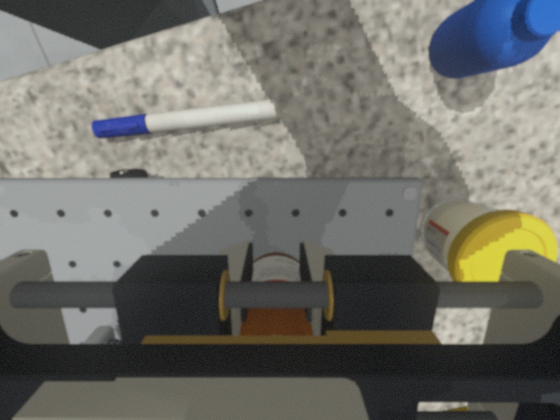

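The bottle is nested upright between the tips and is being pushed (brown body at column 276). I'll push on to x = +12.

Request:
{"fn": "send_rows", "kwargs": {"rows": [{"x":-0.02,"y":0,"z":0,"ax":0,"ay":0,"az":0,"jaw":-0.4},{"x":-0.045,"y":0,"z":0,"ax":0,"ay":0,"az":0,"jaw":-0.4},{"x":-0.07,"y":0,"z":0,"ax":0,"ay":0,"az":0,"jaw":-0.4},{"x":-0.095,"y":0,"z":0,"ax":0,"ay":0,"az":0,"jaw":-0.4},{"x":-0.12,"y":0,"z":0,"ax":0,"ay":0,"az":0,"jaw":-0.4},{"x":-0.145,"y":0,"z":0,"ax":0,"ay":0,"az":0,"jaw":-0.4},{"x":-0.17,"y":0,"z":0,"ax":0,"ay":0,"az":0,"jaw":-0.4},{"x":-0.19,"y":0,"z":0,"ax":0,"ay":0,"az":0,"jaw":-0.4},{"x":-0.205,"y":0,"z":0,"ax":0,"ay":0,"az":0,"jaw":-0.4},{"x":-0.205,"y":0,"z":0,"ax":0,"ay":0,"az":0,"jaw":-0.4}]}}

```text
time: 16.8
tool_pos: [500.1, 242.7, 81.7]
tcp_rot: [3.141, 0.0, 2.883]
contact_force: [1.3, -0.6, 0.3]
grip_width: 27.3
finger_force: 0.0
```

```bash
python3 wl.py -70 49 82 2.885
```

```text
t 16.8 sh [-14.8  48.6] z 81.7 rot [3.141 0.    2.883] F [ 1.3 -0.6  0.3] | shift [ 0.276  0.001 -0.002] turn [ 0.     0.    -0.002]
white [486.7  69.7] [  375     0   185   150 16869] [-107.9  112.1]
white [270.7  74.2] [262  69  17  15 104] [-106.8   46.3]
white [213.8  92.8] [ 116   72  179   37 3281] [-101.6   28.5]
white [97.8 93.4] [ 86  81  22  26 180] [-101.5   -7.6]
white [ 76.4 175.8] [    0   114   227   146 14612] [-75.5 -19.5]
white [218.1 130.9] [199 119  33  24 398] [-90.1  29.2]
white [462.4 260.8] [ 417  237   90   44 2608] [-43.5 116.5]
white [ 71.9 325.6] [ 62 308  21  36 472] [-15.3 -33.4]
white [460.6 325.5] [ 434  308   55   36 1649] [-15. 121.]
white [114.4 337.3] [110 330  11  14  98] [ -9.6 -17.5]
brown [447.8 173.6] [437 169  22  10  98] [-68.8 128.8]
brown [275.8 321.8] [ 239  308   74   28 1766] [13.9 47.5]
```

Request:
{"fn": "send_rows", "kwargs": {"rows": [{"x":0.03,"y":0,"z":0,"ax":0,"ay":0,"az":0,"jaw":-0.4},{"x":0.1,"y":0,"z":0,"ax":0,"ay":0,"az":0,"jaw":-0.4},{"x":0.19,"y":0,"z":-0.02,"ax":0,"ay":0,"az":0,"jaw":-0.4},{"x":0.22,"y":0,"z":-0.15,"ax":0,"ay":0,"az":0,"jaw":-0.6},{"x":0.22,"y":0,"z":-0.32,"ax":0,"ay":0,"az":0,"jaw":-0.8},{"x":0.22,"y":0,"z":-0.48,"ax":0,"ay":0,"az":0.1,"jaw":-1},{"x":0.15,"y":-0.05,"z":-0.5,"ax":0,"ay":0,"az":0.27,"jaw":-1},{"x":0.05,"y":-0.12,"z":-0.5,"ax":0,"ay":0,"az":0.44,"jaw":-1},{"x":-0.05,"y":-0.18,"z":-0.5,"ax":0,"ay":0,"az":0.61,"jaw":-1},{"x":-0.135,"y":-0.235,"z":-0.5,"ax":0,"ay":0,"az":0.78,"jaw":-1}]}}

```text
time: 18.1
tool_pos: [513.2, 190.4, 182.1]
tcp_rot: [3.141, -0.0, 2.061]
contact_force: [-0.2, 0.7, 0.1]
grip_width: 0.9
finger_force: 0.0
```

```bash
python3 look.py 12 3 180 1.314
```

```text
t 18.1 sh [11.3  1.4] z 182.1 rot [ 3.141 -0.     2.061] F [-0.2  0.7  0.1] | shift [0.003 0.008 0.01 ] turn [ 0.    -0.     0.713]
blue [207.2 177.5] [203 167   9  19  74] [ -5.6 120.7]
white [361.5 150.2] [359 146   8  11  34] [ 100.8 -120.3]
white [197.5 169.1] [194 162   8  15  62] [  2.3 136.2]
white [366.3 175. ] [363 172   8   6  22] [  62.7 -138. ]
```

Request:
{"fn": "send_rows", "kwargs": {"rows": [{"x":0,"y":0,"z":0,"ax":0,"ay":0,"az":0.16,"jaw":-1},{"x":0,"y":0,"z":0,"ax":0,"ay":0,"az":0.32,"jaw":-1},{"x":0,"y":0,"z":0,"ax":0,"ay":0,"az":0.48,"jaw":-1},{"x":0,"y":0,"z":0,"ax":0,"ay":0,"az":0.62,"jaw":-1},{"x":0,"y":0,"z":0,"ax":0,"ay":0,"az":0.71,"jaw":-1},{"x":0,"y":0,"z":0,"ax":0,"ay":0,"az":0.71,"jaw":-1},{"x":0,"y":0,"z":0,"ax":0,"ay":0,"az":0.71,"jaw":-1},{"x":0,"y":0,"z":0,"ax":0,"ay":0,"az":0.71,"jaw":-1},{"x":0,"y":0,"z":0,"ax":0,"ay":0,"az":0.71,"jaw":-1},{"x":0,"y":0,"z":0,"ax":0,"ay":0,"az":0.71,"jaw":-1}]}}

```text
time: 19.4
tool_pos: [513.9, 190.4, 181.7]
tcp_rot: [3.142, -0.0, 1.323]
contact_force: [0.4, -0.4, -0.0]
grip_width: 0.5
finger_force: 0.0
```

```bash
python3 wl.py 12 3 82 1.314 w4
```

```text
t 19.4 sh [11.9  1.5] z 181.7 rot [ 3.142 -0.     1.323] F [ 0.4 -0.4 -0. ] | shift [0.007 0.001 0.499] turn [ 0.    -0.     0.009]
white [101.9  52.5] [  15    0  172  121 8345] [-95.1 116.8]
white [348.1  22.1] [ 254    0  191   57 6985] [ 53.3 134.2]
white [186.1   7.1] [181   2  14  10  80] [-41.9 141.2]
white [345.9  74.7] [336  67  24  21 309] [ 54.3 105.7]
white [410.6  70.5] [404  66  15  10  75] [ 94.1 108.4]
white [277.3 166.1] [264 152  28  29 634] [12.3 48.5]
white [136.3 222.3] [ 102  171   63  110 3203] [-88.6   7.2]
white [178.9 235.3] [167 201  33  61 751] [-58.9  -2.6]
white [160.3 318.9] [153 309  14  22 141] [-80.1 -74.8]
brown [276.7 156.5] [ 249  133   55   56 1399] [12.  50.1]
```

View pics/w4.png

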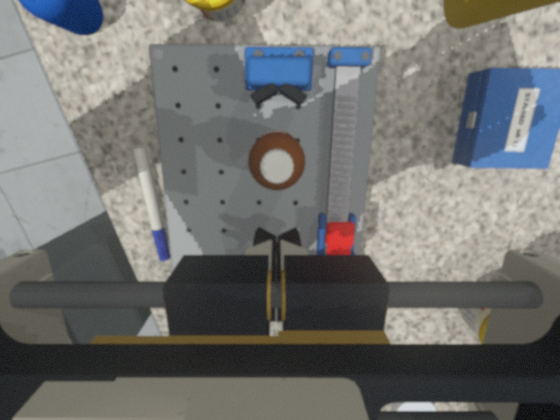

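The bottle stands at (277,163), i.e. shaker (12,48.5), between the open jaws. The sliding lips are at row ~232 and the fixed lips at row ~105. I'll descend at y≈4 between the bottle and the sliding pad.

Request:
{"fn": "send_rows", "kwargs": {"rows": [{"x":0.01,"y":0,"z":0.06,"ax":0,"ay":0,"az":0.009,"jaw":-1},{"x":0.014,"y":0,"z":0.15,"ax":0,"ay":0,"az":0.009,"jaw":-1},{"x":0.014,"y":0,"z":0.24,"ax":0,"ay":0,"az":0.009,"jaw":-1},{"x":0.014,"y":0,"z":0.33,"ax":0,"ay":0,"az":0.009,"jaw":-1},{"x":0.014,"y":0,"z":0.41,"ax":0,"ay":0,"az":0.009,"jaw":-1},{"x":0.014,"y":0,"z":0.46,"ax":0,"ay":0,"az":0.009,"jaw":-1},{"x":0.014,"y":0,"z":0.49,"ax":0,"ay":0,"az":0.009,"jaw":-1},{"x":0.014,"y":0,"z":0.5,"ax":0,"ay":0,"az":0.009,"jaw":-1},{"x":0.014,"y":0,"z":0.5,"ax":0,"ay":0,"az":0.009,"jaw":-1},{"x":0.014,"y":0,"z":0.5,"ax":0,"ay":0,"az":0.009,"jaw":-1}]}}

```text
time: 20.7
tool_pos: [514.9, 193.2, 82.2]
tcp_rot: [3.141, -0.0, 1.313]
contact_force: [0.4, 0.4, -0.9]
grip_width: 0.3
finger_force: 0.0
```

Request:
{"fn": "send_rows", "kwargs": {"rows": [{"x":0.025,"y":0,"z":0,"ax":0,"ay":0,"az":0,"jaw":-1},{"x":0.05,"y":0,"z":0,"ax":0,"ay":0,"az":0,"jaw":-1},{"x":0.065,"y":0,"z":0,"ax":0,"ay":0,"az":0,"jaw":-1},{"x":0.08,"y":0,"z":0,"ax":0,"ay":0,"az":0,"jaw":-1},{"x":0.1,"y":0,"z":0,"ax":0,"ay":0,"az":0,"jaw":-1},{"x":0.12,"y":0,"z":0,"ax":0,"ay":0,"az":0,"jaw":-1},{"x":0.14,"y":0,"z":0,"ax":0,"ay":0,"az":0,"jaw":-1},{"x":0.16,"y":0,"z":0,"ax":0,"ay":0,"az":0,"jaw":-1},{"x":0.175,"y":0,"z":0,"ax":0,"ay":0,"az":0,"jaw":-1},{"x":0.185,"y":0,"z":0,"ax":0,"ay":0,"az":0,"jaw":-1}]}}

```text
time: 21.95
tool_pos: [524.0, 229.1, 81.7]
tcp_rot: [3.142, -0.0, 1.314]
contact_force: [-0.2, -1.1, 1.1]
grip_width: 0.5
finger_force: 0.7
```

```bash
python3 wl.py 12 43.5 82 1.314 w5
```

```text
t 21.95 sh [11.8 41.6] z 81.7 rot [ 3.142 -0.     1.314] F [-0.2 -1.1  1.1] | shift [ 0.01   0.001 -0.001] turn [ 0. -0. -0.]
white [65.3 68.6] [    0     0   147   161 10550] [-52.4 134.1]
white [366.4  29.5] [ 285    0  186   73 8563] [ 38.3 144.5]
white [556.2  50.5] [552  44   8  16  94] [ 95.7 138.9]
white [469.9 241. ] [ 405  184  155   97 8139] [81.8 77.1]
white [ 12.3 225.9] [   0  187   36   66 1142] [-82.   83.1]
white [135.1 252.7] [ 109  215   65   65 2229] [-39.9  72.6]
white [ 83.1 258.8] [  49  225   67   56 2418] [-59.4  70.1]
white [  2.5 250.2] [  0 240   9  18  90] [-88.1  73.6]
white [120.  321.2] [  71  308   96   34 2009] [-50.1  42.8]
white [441.  325.6] [ 392  308   98   36 3084] [77.3 40.6]
white [434.4 406.3] [403 403  65   8 428] [81.4 -1.8]
brown [275.6 205.9] [ 229  171   95   84 4238] [11.5 78.7]
```

View pics/w5.png

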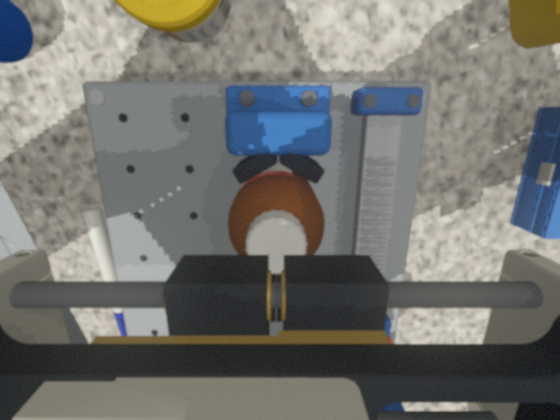

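The bottle (centred at column 276) is upright and entering the fixed V. I'll push gently home until the force rises.

Request:
{"fn": "send_rows", "kwargs": {"rows": [{"x":0.003,"y":0,"z":0,"ax":0,"ay":0,"az":0,"jaw":-1},{"x":0.006,"y":0,"z":0,"ax":0,"ay":0,"az":0,"jaw":-1},{"x":0.009,"y":0,"z":0,"ax":0,"ay":0,"az":0,"jaw":-1},{"x":0.011,"y":0,"z":0,"ax":0,"ay":0,"az":0,"jaw":-1},{"x":0.013,"y":0,"z":0,"ax":0,"ay":0,"az":0,"jaw":-1},{"x":0.013,"y":0,"z":0,"ax":0,"ay":0,"az":0,"jaw":-1},{"x":0.013,"y":0,"z":0,"ax":0,"ay":0,"az":0,"jaw":-1},{"x":0.013,"y":0,"z":0,"ax":0,"ay":0,"az":0,"jaw":-1},{"x":0.013,"y":0,"z":0,"ax":0,"ay":0,"az":0,"jaw":-1},{"x":0.013,"y":0,"z":0,"ax":0,"ay":0,"az":0,"jaw":-1}]}}

```text
time: 23.25
tool_pos: [524.6, 230.0, 81.8]
tcp_rot: [3.142, 0.002, 1.313]
contact_force: [-0.3, -7.3, 3.4]
grip_width: 0.6
finger_force: 3.9
```

Seated: 7 N and no further travel. I'll retreat, lift, and go behind the sliding jaw's back.

Request:
{"fn": "send_rows", "kwargs": {"rows": [{"x":-0.03,"y":0,"z":0,"ax":0,"ay":0,"az":0,"jaw":-1},{"x":-0.09,"y":0,"z":0,"ax":0,"ay":0,"az":0,"jaw":-1},{"x":-0.16,"y":0,"z":0,"ax":0,"ay":0,"az":0,"jaw":-1},{"x":-0.18,"y":0,"z":-0.12,"ax":0,"ay":0,"az":0,"jaw":-1},{"x":-0.18,"y":0,"z":-0.3,"ax":0,"ay":0,"az":0,"jaw":-1},{"x":-0.2,"y":0.02,"z":-0.45,"ax":0,"ay":0,"az":0,"jaw":-1},{"x":-0.35,"y":0.1,"z":-0.45,"ax":0,"ay":0,"az":0,"jaw":-1},{"x":-0.52,"y":0.2,"z":-0.45,"ax":0,"ay":0,"az":0,"jaw":-1},{"x":-0.68,"y":0.29,"z":-0.45,"ax":0,"ay":0,"az":0,"jaw":-1},{"x":-0.76,"y":0.29,"z":-0.45,"ax":0,"ay":0,"az":0,"jaw":-1}]}}

```text
time: 24.5
tool_pos: [542.1, 67.4, 171.6]
tcp_rot: [3.141, -0.0, 1.311]
contact_force: [-0.3, 1.1, 0.3]
grip_width: 0.2
finger_force: 0.0
```

```bash
python3 look.py 70 -110 97 1.314
```

```text
t 24.5 sh [  70.4 -110.2] z 171.6 rot [ 3.141 -0.     1.311] F [-0.3  1.1  0.3] | shift [ 0.001 -0.002  0.373] turn [ 0.    -0.    -0.003]
blue [217.3 137.6] [213 130  10  17  80] [ 65.1 121.4]
blue [322.2 162.1] [290 150  48  25 538] [ 69.  -63.4]
blue [214.  170.1] [203 154  23  33 437] [  9.6 112.8]
red [300.7 157.5] [293 151  17  14 177] [ 71.1 -26.3]
white [210.  125.5] [207 118   7  19  63] [ 78.2 134.6]
white [228.7 139.8] [224 136  11   9  71] [62.7 98.2]
white [192.5 175.4] [182 154  21  47 407] [ -9.8 141.5]
white [235.7 171.1] [230 167  12   9  87] [15.  73.8]
white [185.1 213.8] [180 208  11  15  78] [-74.7 137.1]
white [348.1 233.7] [347 227   4  14  31] [ -39.3 -132.4]
white [344.3 254.3] [343 251   4   7  23] [ -73.8 -134.8]
```

Request:
{"fn": "send_rows", "kwargs": {"rows": [{"x":0,"y":0,"z":0.06,"ax":0,"ay":0,"az":0,"jaw":-1},{"x":0,"y":0,"z":0.15,"ax":0,"ay":0,"az":0,"jaw":-1},{"x":0,"y":0,"z":0.25,"ax":0,"ay":0,"az":0,"jaw":-1},{"x":0,"y":0,"z":0.33,"ax":0,"ay":0,"az":0,"jaw":-1},{"x":0,"y":0,"z":0.365,"ax":0,"ay":0,"az":0,"jaw":-1},{"x":0,"y":0,"z":0.365,"ax":0,"ay":0,"az":0,"jaw":-1},{"x":0.03,"y":0,"z":0.365,"ax":0,"ay":0,"az":0,"jaw":-1},{"x":0.06,"y":0,"z":0.365,"ax":0,"ay":0,"az":0,"jaw":-1},{"x":0.085,"y":0,"z":0.365,"ax":0,"ay":0,"az":0,"jaw":-1},{"x":0.11,"y":0,"z":0.365,"ax":0,"ay":0,"az":0,"jaw":-1}]}}

```text
time: 25.8
tool_pos: [548.0, 90.7, 99.3]
tcp_rot: [3.14, 0.001, 1.313]
contact_force: [-0.7, -5.3, 4.0]
grip_width: 0.4
finger_force: 3.3
```

```bash
python3 look.py 70 -15 99 1.314
```

```text
t 25.8 sh [ 70.2 -86.2] z 99.3 rot [3.140e+00 1.000e-03 1.313e+00] F [-0.7 -5.3  4. ] | shift [ 0.356 -0.001  0.002] turn [ 0.001  0.001 -0.001]
blue [217.3 137.9] [213 130  10  17  83] [ 64.6 121.4]
blue [305.  162.7] [284 151  31  18 160] [ 60.6 -35.1]
blue [214.  170.3] [203 154  23  33 426] [  9.2 112.5]
red [293.8 155.7] [286 149  17  14 175] [ 71.1 -13.7]
white [327.8 137.1] [323 131  11  14 112] [108.2 -60.7]
white [228.5 139.8] [224 136  11   9  71] [62.8 98.5]
white [191.3 177.4] [182 161  18  40 341] [-13.6 142.7]
white [365.2 194.2] [360 191  11   6  40] [  31.3 -144. ]
white [364.1 200.5] [360 198   8   6  31] [  20.6 -144.7]
white [358.  210.3] [355 202   8  17  90] [   2.3 -138.9]
white [185.1 214. ] [180 208  11  15  79] [-75.  137.1]
white [341.5 256.8] [336 249  13  16 167] [ -78.9 -131.3]
```

Request:
{"fn": "send_rows", "kwargs": {"rows": [{"x":0.03,"y":0,"z":0,"ax":0,"ay":0,"az":0,"jaw":-1},{"x":0.06,"y":0,"z":0,"ax":0,"ay":0,"az":0,"jaw":-1},{"x":0.09,"y":0,"z":0,"ax":0,"ay":0,"az":0,"jaw":-1},{"x":0.12,"y":0,"z":0,"ax":0,"ay":0,"az":0,"jaw":-1},{"x":0.15,"y":0,"z":0,"ax":0,"ay":0,"az":0,"jaw":-1},{"x":0.18,"y":0,"z":0,"ax":0,"ay":0,"az":0,"jaw":-1},{"x":0.21,"y":0,"z":0,"ax":0,"ay":0,"az":0,"jaw":-1},{"x":0.24,"y":0,"z":0,"ax":0,"ay":0,"az":0,"jaw":-1},{"x":0.27,"y":0,"z":0,"ax":0,"ay":0,"az":0,"jaw":-1},{"x":0.3,"y":0,"z":0,"ax":0,"ay":0,"az":0,"jaw":-1}]}}

```text
time: 27.1
tool_pos: [563.0, 148.7, 99.0]
tcp_rot: [3.141, 0.001, 1.313]
contact_force: [-0.8, -6.7, 2.2]
grip_width: 0.6
finger_force: 3.6
```

```bash
python3 look.py 70 -7 99 1.314|egrep "^t|red"; python3 wl.py 70 -7 99 1.314|grep -v ^t
```

```text
t 27.1 sh [ 70.  -26.3] z 99.0 rot [3.141e+00 1.000e-03 1.313e+00] F [-0.8 -6.7  2.2] | shift [ 0.096  0.    -0.   ] turn [ 0.     0.001 -0.001]
red [256.3 147.9] [253 141   9  13  65] [68.  53.8]
white [277.4  42.6] [ 259    0   37   94 2968] [70.4 78. ]
white [313.   36.5] [ 301    0   25   78 1603] [82.8 79.8]
white [390.3  20.8] [ 347    0  121   61 3966] [109.1  84.6]
white [116.4  54.1] [  86   22   62   65 3074] [13.5 74.4]
white [ 74.2 247.4] [   0  180  171  100 5690] [-16.6  -0.2]
white [ 62.6 228.1] [ 50 226  28   6  91] [-19.7   8.6]
white [113.4 323. ] [  64  310  103   33 2525] [ -6.1 -38.7]
brown [165.6  70. ] [  98    8  117  112 6311] [16.9 74.9]
```

Request:
{"fn": "send_rows", "kwargs": {"rows": [{"x":0.01,"y":0,"z":0,"ax":0,"ay":0,"az":0,"jaw":-1},{"x":0.02,"y":0,"z":0,"ax":0,"ay":0,"az":0,"jaw":-1},{"x":0.03,"y":0,"z":0,"ax":0,"ay":0,"az":0,"jaw":-1},{"x":0.04,"y":0,"z":0,"ax":0,"ay":0,"az":0,"jaw":-1},{"x":0.05,"y":0,"z":0,"ax":0,"ay":0,"az":0,"jaw":-1},{"x":0.055,"y":0,"z":0,"ax":0,"ay":0,"az":0,"jaw":-1},{"x":0.06,"y":0,"z":0,"ax":0,"ay":0,"az":0,"jaw":-1},{"x":0.065,"y":0,"z":0,"ax":0,"ay":0,"az":0,"jaw":-1},{"x":0.07,"y":0,"z":0,"ax":0,"ay":0,"az":0,"jaw":-1},{"x":0.07,"y":0,"z":0,"ax":0,"ay":0,"az":0,"jaw":-1}]}}

```text
time: 28.45
tool_pos: [566.3, 161.6, 98.8]
tcp_rot: [-3.141, 0.002, 1.313]
contact_force: [-2.1, -7.8, 4.6]
grip_width: 0.4
finger_force: 4.0
```

```bash
python3 wl.py 70 -7 99 1.314|egrep "^t|brown| 7..\]"
```

```text
t 28.45 sh [ 69.9 -13. ] z 98.8 rot [-3.141e+00  2.000e-03  1.313e+00] F [-2.1 -7.8  4.6] | shift [ 0.03   0.001 -0.001] turn [-0.     0.001 -0.001]
brown [168.8  96.3] [ 105   42  111  105 5811] [17.1 75.4]
```

Request:
{"fn": "send_rows", "kwargs": {"rows": [{"x":0.004,"y":0,"z":0,"ax":0,"ay":0,"az":0,"jaw":-1},{"x":0.008,"y":0,"z":0,"ax":0,"ay":0,"az":0,"jaw":-1},{"x":0.012,"y":0,"z":0,"ax":0,"ay":0,"az":0,"jaw":-1},{"x":0.016,"y":0,"z":0,"ax":0,"ay":0,"az":0,"jaw":-1},{"x":0.02,"y":0,"z":0,"ax":0,"ay":0,"az":0,"jaw":-1},{"x":0.024,"y":0,"z":0,"ax":0,"ay":0,"az":0,"jaw":-1},{"x":0.027,"y":0,"z":0,"ax":0,"ay":0,"az":0,"jaw":-1},{"x":0.03,"y":0,"z":0,"ax":0,"ay":0,"az":0,"jaw":-1},{"x":0.03,"y":0,"z":0,"ax":0,"ay":0,"az":0,"jaw":-1},{"x":0.03,"y":0,"z":0,"ax":0,"ay":0,"az":0,"jaw":-1}]}}

```text
time: 29.75
tool_pos: [567.6, 166.5, 98.8]
tcp_rot: [-3.141, 0.003, 1.313]
contact_force: [-3.1, -10.8, 5.6]
grip_width: 0.2
finger_force: 5.7
```

```bash
python3 wl.py 70 -7 99 1.314|egrep "^t|brown| 7..\]"
```

```text
t 29.75 sh [69.9 -7.9] z 98.8 rot [-3.141e+00  3.000e-03  1.313e+00] F [ -3.1 -10.8   5.6] | shift [ 0.004  0.001 -0.001] turn [-0.     0.003 -0.001]
brown [169.9 106.2] [ 104   55  113  103 5651] [17.2 75.9]
```

Request:
{"fn": "send_rows", "kwargs": {"rows": [{"x":0.002,"y":0,"z":0,"ax":0,"ay":0,"az":0,"jaw":-1},{"x":0.004,"y":0,"z":0,"ax":0,"ay":0,"az":0,"jaw":-1},{"x":0.006,"y":0,"z":0,"ax":0,"ay":0,"az":0,"jaw":-1},{"x":0.008,"y":0,"z":0,"ax":0,"ay":0,"az":0,"jaw":-1},{"x":0.01,"y":0,"z":0,"ax":0,"ay":0,"az":0,"jaw":-1},{"x":0.012,"y":0,"z":0,"ax":0,"ay":0,"az":0,"jaw":-1},{"x":0.012,"y":0,"z":0,"ax":0,"ay":0,"az":0,"jaw":-1},{"x":0.012,"y":0,"z":0,"ax":0,"ay":0,"az":0,"jaw":-1},{"x":0.012,"y":0,"z":0,"ax":0,"ay":0,"az":0,"jaw":-1},{"x":0.012,"y":0,"z":0,"ax":0,"ay":0,"az":0,"jaw":-1}]}}

```text
time: 31.05
tool_pos: [567.7, 166.9, 98.9]
tcp_rot: [-3.14, 0.006, 1.313]
contact_force: [-4.8, -18.9, 7.6]
grip_width: 0.5
finger_force: 9.8
```

```bash
python3 wl.py 70 -7 99 1.314|egrep "^t|brown| 7..\]"
```

```text
t 31.05 sh [69.9 -7.5] z 98.9 rot [-3.14   0.006  1.313] F [ -4.8 -18.9   7.6] | shift [ 0.002  0.001 -0.001] turn [-0.001  0.006 -0.001]
brown [169.7 106.9] [ 103   56  114  103 5663] [17.2 76. ]
```

The pad is fully in: 19 N and no further travel. I'll back away and lift.

Request:
{"fn": "send_rows", "kwargs": {"rows": [{"x":-0.01,"y":0,"z":0,"ax":0,"ay":0,"az":0,"jaw":-1},{"x":-0.03,"y":0,"z":0,"ax":0,"ay":0,"az":0,"jaw":-1},{"x":-0.08,"y":0,"z":0,"ax":0,"ay":0,"az":0,"jaw":-1},{"x":-0.16,"y":0,"z":0,"ax":0,"ay":0,"az":0,"jaw":-1},{"x":-0.24,"y":0,"z":-0.1,"ax":0,"ay":0,"az":0,"jaw":-1},{"x":-0.3,"y":0,"z":-0.25,"ax":0,"ay":0,"az":0,"jaw":-1},{"x":-0.3,"y":0,"z":-0.4,"ax":0,"ay":0,"az":0,"jaw":-1},{"x":-0.3,"y":0,"z":-0.55,"ax":0,"ay":0,"az":0,"jaw":-1},{"x":-0.3,"y":0,"z":-0.65,"ax":0,"ay":0,"az":0,"jaw":-1},{"x":-0.3,"y":0,"z":-0.65,"ax":0,"ay":0,"az":0,"jaw":-1}]}}

```text
time: 32.35
tool_pos: [554.1, 112.0, 231.5]
tcp_rot: [3.137, -0.002, 1.313]
contact_force: [-0.6, -0.2, -0.1]
grip_width: 0.6
finger_force: 0.0
```

```bash
python3 wl.py 70 -7 99 1.314|egrep "^t|brown| 7..\]"
python3 - <<'E'
from h import *
p,d=bot.capture("top");c=cam("top")
o=bot.get_obs();pw,_=bot.capture("wrist");cw=cam("wrist",o)
for P,C in((p,c),(pw,cw)):
  for nm,lo,hi,z in (("red",(0,170,90),(6,255,255),94),("white",(0,0,180),(179,40,255),140),("blueback",(105,120,50),(120,255,255),121)):
    for q,s in blobs(P,lo,hi,40):
        w=w2s(ray(C,*q,z))
        if 0<w[0]<80 and abs(w[1])<100: print(nm,q.round(1),s,w.round(1))
E
```

```text
t 32.35 sh [ 70.7 -64. ] z 231.5 rot [ 3.137e+00 -2.000e-03  1.313e+00] F [-0.6 -0.2 -0.1] | shift [ 0.284 -0.007  0.663] turn [ 0.005 -0.002 -0.001]
white [197.5  35.3] [183  19  30  33 758] [12.5 73.6]
white [147.8 228.2] [133 194  40  54 729] [-44.6 -80.7]
brown [211.8  48. ] [ 179   12   58   64 1780] [15.1 73.1]
red [251.4 144.8] [244 138  16  14 174] [70.6 63.3]
white [228.7 139.8] [225 136   9   9  55] [62.8 98.3]
white [235.3 172.9] [229 167  13  13 132] [11.9 73.6]
blueback [272.4 149.6] [242 137  47  26 560] [67.7 24.3]
red [277.  60.] [265  45  26  32 769] [70.7 63.9]
white [278.7  13.3] [269   3  17  21 205] [71.7 86.8]
white [198.7  33.9] [185  18  29  33 745] [12.5 73.6]
white [224.  91.] [214  89  20   5  95] [29.1 34.2]
blueback [219.8   6. ] [180   0  66  22 669] [26.  97.4]
blueback [276.8 104. ] [ 257   46   40   88 2158] [70.4 25.3]
blueback [277.  238.6] [264 236  27   7 104] [ 70.4 -98.6]
```

The jaw is holding at q ≈ 90 mm (pad about 10 mm in), the bottle is upright at (12,74), and the hand is clear. Handing in.

```bash
python3 -c "
from plant import bot
print(bot.close_job())"
```

```text
the job is handed in; nothing more can be done
None
```

I held the release down and pushed the jaw back to its stop, slid the bottle standing into the fixed jaw and clamped it (sprung pad about 10 of 12 mm in), then took the hand away and handed in at about 32 s; no verdict came back.

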